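# Let the silver brake piston out of the lever-gated dispenser

### The arm

A 6-joint arm with a two-finger parallel gripper is mounted at the origin on the work surface. World frame = base frame: x ahead of the robot, y to its left, z up, the work surface at z = 0. Lengths are in m, angles in rad, forces in N, time in s.
With the tool pointing down it reaches from about 0.3 to 0.875 m from the base axis. Payload 4.2 kg.
Tool frame: the origin (TCP) lies at the very end of the fingers, on their centre line; the grasp point (between the pads) lies 19 mm behind it; z points along the fingers, y is the line along which they close (so a half turn about z gives the same grasp; the last joint's range is limited). The gripper opens to 85 mm and grips with 20 to 120 N. Pads are 22 mm wide; open, the fingers measure 114 mm over their backs; the gripper's body (76 mm by 85 mm) begins 54 mm behind the grasp point. The pads swing forward as they close: fully open they stand 13 mm farther back than shut.
Start: joints at [-1.133, 0.32, 1.565, -0, 1.257, -0.02], TCP at [0.254, -0.516, 0.231] pointing down, gripper open.
Joint ranges: [-3.11, 3.11], [-0.84, 2.01], [0.21, 2.61], [-1.34, 4.49], [0.05, 2.63], [-2.56, 2.56]. Speed limits (rad/s): [2.57, 2.57, 3.14, 3.14, 3.14, 3.14].

### API

Orientations are given as a unit quaternion [x, y, z, w].
In Python, from workcell import move_pose, movel, movej, move_gripper, sleep, inverse_kinematics, camera, camera_info, Unreachable, hand_in, get_t, get_joints, get_joint_vel, get_effort, get_position, get_orientation, get_ft_force, get_ft_torque, get_opening gives the robot as it stands. Calls block until the motion is done:
- move_pose(position, orientation): joint-space move of the TCP to a pose.
- movel(position, attitude=None, vel=0.15): straight line of the TCP; attitude=None keeps the orientation; vel is the mean speed in m/s.
- movej(angles): joint-space move.
- move_gripper(opening, grip_force=None): finger opening in m; grip_force is the grip in N (None keeps the last); returns when the fingers have stopped.
- sleep(seconds).
- inverse_kinematics(position, orientation): joint angles nearest the present ones, or None.
- camera(name): name is "scene" or "side" or "wrist"; returns the picture (384x512x3 uint8, red, green, blue); there is no depth.
- camera_info(name): a dict with "K" (3x3 intrinsics, pixels), "R" (3x3) and "t" (3): a world point X has camera coordinates R X + t. Camera axes: x right, y down, z forward; pixel columns grow to the right and rows downward; lengths in m; the calibration is good to about 2 mm. The wrist camera is an equidistant fisheye: a pixel r from the principal point sees the ray r / f radians off the axis. A picture is of the moment at which its call begins: read the wrist's pose just before it. camera_info takes no time and is no camera call; for the wrist camera it gives the pose at the moment of the call.
A pose or a line that the arm cannot do raises Unreachable and nothing moves.
- hand_in(): hands the job in, once; it reports no verdict.
Readings, each from a call of its own:
- get_t(): time.
- get_joints(): joint angles.
- get_joint_vel(): joint speeds.
- get_effort(): joint torques, N m.
- get_position(): TCP position.
- get_orientation(): TCP orientation.
- get_ft_force(): force on the tool from outside, world axes, zero at the start.
- get_ft_torque(): the same for the moment, N m.
- get_opening(): finger opening in m.
Only numpy, scipy, OpenCV 4.12 (cv2) and the standard library are available. Lean on these libraries where they do the work, as an engineer would, in place of code of your own. Each camera call takes 0.05 s, during which the arm holds its last target. There are 200 camera calls.

### The job

Let the silver piston out of its lane: press down the red pad of the lever on that piston's side so that the yellow gate lifts, keep it down until the piston has rolled to the end stop, then let the lever come all the way back up so that the gate is shut. Do not touch the pistons or the gates, leave the other lever and the black piston as they are, and do not disturb the parts standing around; nothing is to be picked up.

Things in the scene. Friction and masses are not known exactly. Their poses are not given: they have to be found in the camera images.
- dispenser: Fixed blue-grey dispenser, level, 300 mm long. Origin at table height under the gate line, midway between the lanes; x downhill (away from the robot at yaw 0), y to the left lane, z up. Two open troughs centred on y = +40 (left) and -40 mm (right), 58 mm wide, walls 42 mm high, floor sloping 10 degrees down to +x, 50 mm above the table at x = 0. Gates at x = 0, end stop at x = 120 mm.
- silver_piston: Bright silver brake piston: a cylinder 36 mm in diameter, 48 mm long, about 0.22 kg, lying across its lane (axis along dispenser y) against the closed gate. Origin at its centre: dispenser x = -21 mm, y = +40 or -40 mm (either lane), 72 mm above the table. Released, it rolls by itself in about 1 s to rest at the end stop, at about x = 100 mm.
- black_piston: Black brake piston of the same size, lying in the other lane against its gate; origin at its centre.
- lever_left (a joint): Rocking lever of the left lane, hinged 115 mm above the table at dispenser y = +140 mm. 0 = at rest, pad end up, gate down; grows as the pad is pressed, to its stop at 0.50 rad. The piston passes under the gate from about 0.3 rad. A spring returns it to 0 when let go: about 4 N on the pad to start it, about 9 N at the stop.
- lever_right (a joint): Rocking lever of the right lane, hinged 115 mm above the table at dispenser y = -140 mm. 0 = at rest, pad end up, gate down; grows as the pad is pressed, to its stop at 0.50 rad. The piston passes under the gate from about 0.3 rad. A spring returns it to 0 when let go: about 4 N on the pad to start it, about 9 N at the stop.
- pad_left (a point): Centre of the top face of the left lever's red pad, 50 mm along dispenser x by 46 mm along y. At rest about 136 mm above the table, tilted 0.2 rad (outer edge higher); at the stop about 36 mm lower, tilted 0.3 rad the other way. It moves almost straight down and the space beneath is free. The gate of the same lane is 175 mm away, towards the middle.
- pad_right (a point): Centre of the top face of the right lever's red pad, 50 mm along dispenser x by 46 mm along y. At rest about 136 mm above the table, tilted 0.2 rad (outer edge higher); at the stop about 36 mm lower, tilted 0.3 rad the other way. It moves almost straight down and the space beneath is free. The gate of the same lane is 175 mm away, towards the middle.
- gate_left (a point): Middle of the lower edge of the yellow gate plate at the inner end of the left lever, across the left lane: 5 mm thick along dispenser x, 28 mm wide, 38 mm high; this point is 12 mm above the lane floor at rest; rises about 48 mm at the lever's stop. Not to be touched.
- gate_right (a point): Middle of the lower edge of the yellow gate plate at the inner end of the right lever, across the right lane: 5 mm thick along dispenser x, 28 mm wide, 38 mm high; this point is 12 mm above the lane floor at rest; rises about 48 mm at the lever's stop. Not to be touched.
- hub: Bystander: steel hub disc with a raised hat, 110 mm across, 42 mm high, 0.9 kg, flat on the table; origin at the centre of its underside.
- grease_jar: Bystander: white jar with a yellow cap, 60 mm across, 75 mm high; origin at the centre of its underside.
- carton: Bystander: small cardboard carton 80 x 60 x 50 mm high; origin at the centre of its underside.
- bearing: Bystander: steel bearing ring 72 mm across with a 36 mm hole, 22 mm high, flat on the table; origin at the centre of its underside.
Things that resemble listed ones, but are neither listed nor needed, are in the scene too. Of the things that look like the black_piston, the middle-sized one is meant.

How it is judged:
By the outcome, as a careful person would: the job done as asked, in the order asked, and still so for the second after the job is handed in, with the robot touching nothing.
It also fails if it takes over 32 s, if anything falls off the work surface, if the arm or the gripper's body presses on something with over 40 N, if the wrist force passes 120 N, or if a joint passes its speed limit or range.

## Working session

There is one attempt and no reset: what is moved stays moved. The work goes in short steps, each a Python script; the robot and the scene stay as the last script left them, time stands still between calls to the robot, and variables do not carry over. Pictures are saved under pics/ and viewed, on a budget of 10 in all, crops included, one or two more only if the job needs it, and the job is handed in when it is done.

```bash
mkdir -p pics; ls
python3 - <<'E'
from workcell import *
import cv2
for n in("scene","side"):
    im=camera(n); cv2.imwrite(f"pics/{n}0.png",im[:,:,::-1]); i=camera_info(n); print(n,i)
print(get_t())
E
```

```text
pics
scene {'K': array([[378.11699225,   0.        , 256.43589971],
       [  0.        , 378.11699225, 191.29637327],
       [  0.        ,   0.        ,   1.        ]]), 'R': array([[-0.75152495,  0.65940732,  0.01980476],
       [ 0.46105119,  0.54645746, -0.69915381],
       [-0.4718496 , -0.51630052, -0.71469695]]), 't': array([ 0.41807225, -0.19422918,  1.15812162])}
side {'K': array([[347.74498773,   0.        , 254.49412377],
       [  0.        , 347.74498773, 185.92811856],
       [  0.        ,   0.        ,   1.        ]]), 'R': array([[ 0.74723216, -0.66444074, -0.0127516 ],
       [-0.41170817, -0.44777562, -0.79372122],
       [ 0.52167086,  0.59834396, -0.60814802]]), 't': array([-0.4239112 ,  0.31286769,  0.47922951])}
0.1
```

View pics/scene0.png

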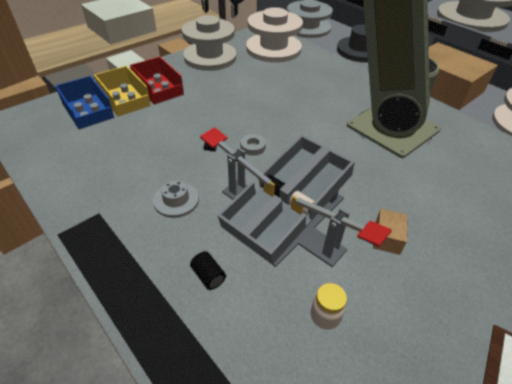

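View pics/side0.png

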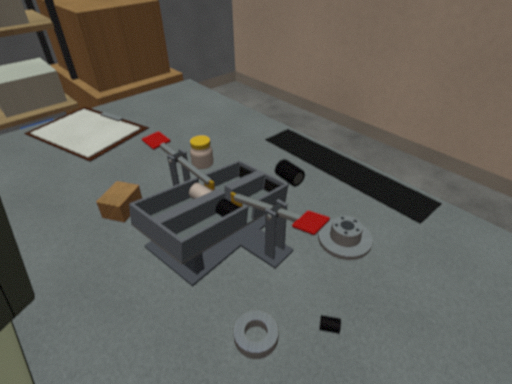

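The scene view shows the red pads at (376,233) and (213,138), and the silver piston at (302,200). The black piston is in the other lane at (278,185). The larger black look-alike is loose at (208,270), and a small one is near (208,147). In the side view the silver-side pad is at (155,140) and the other at (311,222). The silver piston, at (202,190), is on the jar/carton side.

```bash
cat > h.py <<'E'
import numpy as np, cv2
from workcell import *
def red(name,im=None):
    im=camera(name) if im is None else im
    h=cv2.cvtColor(im,cv2.COLOR_RGB2HSV)
    m=(((h[...,0]<6)|(h[...,0]>174))&(h[...,1]>190)&(h[...,2]>110)).astype(np.uint8)
    n,l,s,c=cv2.connectedComponentsWithStats(m)
    return [(c[i],s[i,4],l==i) for i in range(1,n) if s[i,4]>60]
def P(n):
    i=camera_info(n); return i["K"]@np.c_[i["R"],i["t"]]
def tri(a,b):
    X=cv2.triangulatePoints(P("scene"),P("side"),np.array(a,float).reshape(2,1),np.array(b,float).reshape(2,1))[:,0]
    return X[:3]/X[3]
def plane(n,p,z):
    i=camera_info(n); C=-i["R"].T@i["t"]; d=i["R"].T@np.linalg.inv(i["K"])@[p[0],p[1],1]
    return C+d*(z-C[2])/d[2]
E
python3 - <<'E'
from h import *
A=cv2.imread("pics/scene0.png")[:,:,::-1].copy();B=cv2.imread("pics/side0.png")[:,:,::-1].copy()
a=red("scene",A);b=red("side",B)
for r in a: print("scene",r[0],r[1],plane("scene",r[0],.136))
for r in b: print("side",r[0],r[1],plane("side",r[0],.136))
near=lambda L,p:min(L,key=lambda r:np.hypot(*(r[0]-p)))[0]
ps=tri(near(a,(376,233)),near(b,(155,140)));po=tri(near(a,(213,138)),near(b,(311,222)))
print("silver pad",ps,"other",po,"dist",np.linalg.norm(ps-po))
print("silver",tri((302,200),(202,190)),"black",tri((278,185),(226,208)))
for n,q,z in(("carton",(120,201),.025),("jarcap",(201,142),.075),("hub",(346,232),.04)):print(n,plane("side",q,z))
s=cv2.resize(A[120:280,180:420],None,fx=2,fy=2,interpolation=2); t=cv2.resize(B[120:280,100:340],(480,320),interpolation=2)
cv2.imwrite("pics/c1.png",np.vstack([s,t])[:,:,::-1])
E
```

```text
scene [212.88317757 137.18224299] 214 [ 0.54961478 -0.16676028  0.136     ]
scene [374.25178147 233.08551069] 421 [0.49368237 0.25385919 0.136     ]
side [155.17209302 139.61395349] 215 [0.48554822 0.24875448 0.136     ]
side [310.52826087 222.1673913 ] 460 [ 0.54004087 -0.17269906  0.136     ]
silver pad [0.48898532 0.25317463 0.13221838] other [ 0.54545645 -0.1705855   0.13141284] dist 0.4275070537898783
silver [0.49334954 0.07907971 0.08251342] black [0.49818536 0.00647877 0.07639949]
carton [0.36718643 0.23946601 0.025     ]
jarcap [0.6120891 0.2591368 0.075    ]
hub [ 0.65343869 -0.17709673  0.04      ]
```

View pics/c1.png

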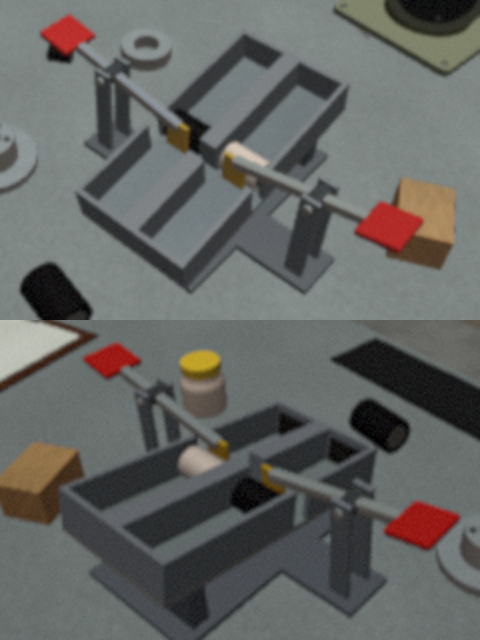

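The silver piston is in the left lane (y+). Its pad is at (0.489, 0.253). The pads measure 427 mm apart against 430 expected, and the yaw is about 0.13. Next I'll go to a hover point over the pad.

```bash
cat >> h.py <<'E'
from scipy.spatial.transform import Rotation as Ro
pad=np.array([.489,.253]); yaw=np.arctan2(.05647,.42376)
def ori(s):
    y=s*np.array([np.cos(yaw),np.sin(yaw),0]); z=np.array([0,0,-1.]); return Ro.from_matrix(np.c_[np.cross(y,z),y,z]).as_quat()
E
python3 - <<'E'
from h import *
p=get_position(); movel([p[0],p[1],.33],vel=.25)
c=[(abs(q[5]),s) for s in(1,-1) if (q:=inverse_kinematics([*pad,.24],ori(s))) is not None]; print(c)
s=min(c)[1]; open("s","w").write(str(s))
move_gripper(0)
move_pose([*pad,.30],ori(s)); movel([*pad,.19],vel=.2)
print(get_position(),get_joints(),get_ft_force(),get_opening(),get_t())
a=camera("scene");b=camera("side");cv2.imwrite("pics/c2.png",np.vstack([a[80:300,180:480],b[80:300,60:360]])[:,:,::-1].repeat(2,0).repeat(2,1)[:, :800] if 0 else np.hstack([a[60:340,150:450],b[60:340,60:360]])[:,:,::-1])
E
```

```text
[(np.float64(0.32408888906322675), 1)]
[0.4898268  0.25313358 0.19092285] [ 4.56131775e-01  3.10803758e-01  1.68398451e+00 -1.47214962e-05
  1.14506775e+00  3.24096958e-01] [-0.01621177  0.39446597 -0.24345477] 0.00031810884378098117 4.9417
```

View pics/c2.png

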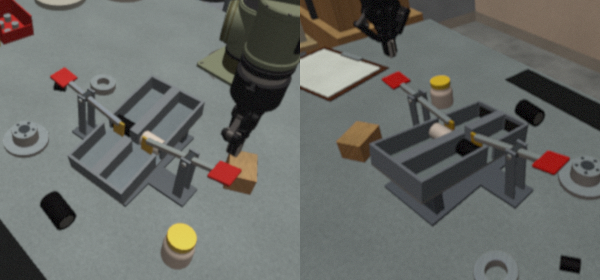

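Both views put the closed fingertips above the left pad: scene crop tip (232,145) over pad (224,173), side crop tip (390,50) over pad (396,80). Now I'll press in steps and watch the force.

Run:
```python
from h import *
movel([*pad,.15],vel=.15); f0=get_ft_force()
for z in np.r_[np.arange(.14,.107,-.008),.107]:
    movel([*pad,z],vel=.06); f=get_ft_force()-f0; print(round(z,3),get_position()[2].round(4),f.round(1))
    if np.linalg.norm(f)>16: break
t=get_t(); sleep(.8); a=camera("scene");sleep(.8);a2=camera("scene");b=camera("side")
print(t,get_t(),get_position(),get_ft_force()-f0, np.abs(a.astype(int)-a2)[120:270,200:360].max())
cv2.imwrite("pics/c3.png",np.hstack([a2[60:340,150:450],b[60:340,60:360]])[:,:,::-1])
```

```text
0.14 0.1401 [-0.2 -0.9 -0.1]
0.132 0.1324 [0.7 2.4 2.5]
0.124 0.1243 [0.2 1.9 2.8]
0.116 0.1167 [-0.8  4.6  6. ]
0.108 0.1089 [-0.3  2.8  6.6]
0.107 0.1081 [-1.   2.9  7.2]
7.1583 8.9083 [0.48945086 0.25347834 0.10816093] [-1.49426745  2.92933245  7.48733728] 15
```

View pics/c3.png

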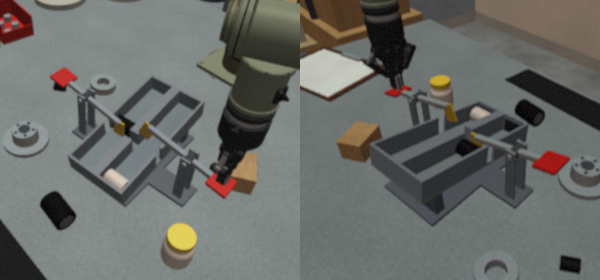

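The gate is up, and the silver piston is lying at the lower end of the left lane (scene crop (116,180)). It didn't move between the last two frames. I'll check its position against the end stop before letting go.

Run:
```python
from h import *
po=np.array([.5455,-.1706]); O=(pad+po)/2; ex=np.array([np.cos(yaw),np.sin(yaw)]);ey=np.array([-ex[1],ex[0]])
X=plane("scene",(266,240),.052)[:2]-O; x=X@ex; print("piston x,y in dispenser",x,X@ey)
X2=tri((266,240),(60+480-300,60+114)); print(X2,(X2[:2]-O)@ex,(X2[:2]-O)@ey)
if x>.085:
    movel([*pad,.15],vel=.06); movel([*pad,.26],vel=.2); sleep(.5)
    a=camera("scene");b=camera("side"); print(get_ft_force(),get_t())
    A=red("scene",a);B=red("side",b)
    for r in A+B: print(r[0],r[1])
    cv2.imwrite("pics/c4.png",np.hstack([cv2.resize(a[110:270,190:400],(420,320)),cv2.resize(b[100:260,100:290],(380,320))])[:,:,::-1])
```

```text
piston x,y in dispenser 0.0998794850488621 0.03722422632060614
[0.6122665  0.09606544 0.05777404] 0.1014311896011739 0.0418337886468856
[-0.29978856 -0.88723696 -0.25473539] 11.075
[212.66359447 137.07834101] 217
[374.43026005 233.10638298] 423
[155.09722222 139.60185185] 216
[310.58478261 222.16086957] 460
```

View pics/c4.png

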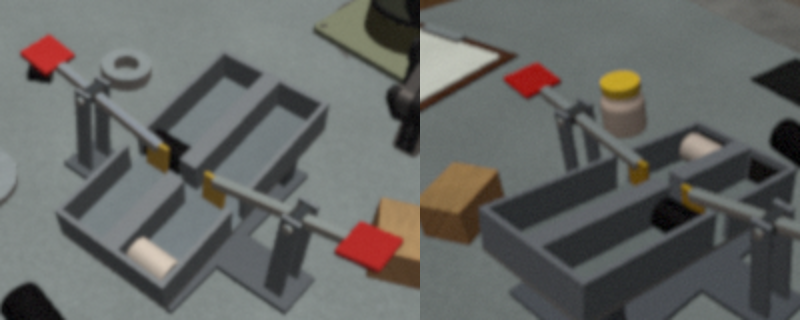

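The lever is back at rest, with the pad centroids within 0.2 px of their starting positions. The gate is shut at crop (213,188), the silver piston is at the end stop at (150,257), and the black piston hasn't moved.

```bash
python3 -c "
from workcell import *
hand_in(); print(get_t())"
```

```text
the job is handed in; nothing more can be done
the job is handed in; nothing more can be done
```

I released the silver piston from the left lane and handed the job in at about 11 s, against the 32 s limit. I pressed the left lever's red pad with closed fingers and held it about 1.7 s. The highest force I read on the way down was about 8 N.

Last checks, taken before hand-in:
- **Piston:** before I released the lever, it measured x ≈ 100 mm and y ≈ 37–42 mm in the dispenser frame. That is at the end stop, in the left lane, and it was still there in the final picture.
- **Lever and gate:** both red pads were back within about 0.2 px of where they started, and the left gate was shut.
- **Everything else:** the black piston and right lever were unchanged. The carton and jar looked undisturbed in the final crops, and the hub and bearing looked unchanged. The gripper was clear above the pad.

No check failed. The measured pad heights were about 4 mm below the stated 136 mm, and this made no difference to the press.

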